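# Clip the snap hook onto the round mould

## Task

Pick up the snap-hook lifting handle (the one with the long wooden bar grip and a sprung gate) and, keeping hold of its grip, push it straight down over the steel bar on top of the round plaster mould until the gate has flicked shut under the bar. Leave it clipped there, standing upright with both feet down on the mould, and let go.

Things in the scene. Friction and masses are not known exactly. Their poses are not given: they have to be found in the camera images.
- snap_hook: Loose lifting handle, 104 mm tall, 0.3 kg, upright; origin mid-underside. Wooden bar grip on top 84 (x) x 24 (y: grasp across) x 26 mm, centre 91 mm up; steel below 68 mm. Legs at x +-20 to +-28 mm, 36 mm wide; throat between is 60 mm deep. The staple's bar must enter along hook y (either way), within 12 mm in x, 15 mm in y, 15 deg. The look-alike with a ball knob has no gate.
- gate (a joint): Sprung steel flap closing the bottom of the hook's throat, 37 x 20 x 5 mm, hinged at the leg on -x, 8 mm above the feet. 0 = shut (level); opens only inward (up), to 1.55 rad. The bar pushes it up with about 4 to 12 N; it flicks shut by itself once the bar is more than about 42 mm above the feet (50 mm when the feet stand on the mould).
- round_mould: Round off-white plaster mould, 160 mm across, 60 mm high, flat top, does not shift. Origin: centre of its underside. On top stands an upright staple of 8 mm steel bar in its y-z plane: posts at y +-38 mm joined by a level bar along y, 54 mm high over all. The square, wood-framed mould with the same staple is the wrong one.
- bail_bar (a point): Middle of the level bar of the round mould's staple, on the bar's axis: 110 mm above the table, 50 mm above the mould's top. Axes as the mould's: the bar runs along y, 8 mm thick, 68 mm clear between the posts.

How it is judged:
By the outcome, as a careful person would: the job done as asked, in the order asked, and still so for the second after the job is handed in, with the robot touching nothing.
It also fails if it takes over 48 s, if anything falls off the work surface, if the arm or the gripper's body presses on something with over 40 N, if the wrist force passes 120 N, or if a joint passes its speed limit or range.

## Robot

A 6-joint arm with a two-finger parallel gripper is mounted at the origin on the work surface. World frame = base frame: x ahead of the robot, y to its left, z up, the work surface at z = 0. Lengths are in mm, angles in rad, forces in N, time in s.
With the tool pointing down it reaches from about 350 to 850 mm from the base axis. Payload 8.1 kg.
Tool frame: the origin (TCP) lies on the centre line of the jaws, within the pads' length; the fingertips stand 22 mm ahead of it and the grasp point (between the pads) lies 3 mm ahead of it (manip.tip_extent is the distance from the TCP to the fingertips, in mm); x points along the fingers, y is the direction in which the jaws open and shut, and the axes are right-handed (so a half turn about x gives the same grasp; the last joint's range is limited). The gripper opens to 93 mm and grips with 3 to 60 N. Pads are 15 mm wide; open, the fingers measure 128 mm over their backs; the gripper's body (75 mm by 188 mm) begins 65 mm behind the grasp point.
Start: joints at [1.217, 0.13, 1.488, -0, 1.523, -0.085], TCP at [159.323, 578.465, 240.635] pointing down, gripper open.
Joint ranges: [-2.96, 2.96], [-0.89, 2.26], [0.02, 2.5], [-1.34, 4.48], [0, 2.73], [-2.66, 2.66]. Speed limits (rad/s): [2.39, 2.39, 2.79, 3.14, 3.14, 3.14].

## Interface

Orientations are given as a rotation vector (axis times angle).
In Python, from workcell import manip gives the robot as it stands.
- The arm moves only by the tool apply_moves, never from a script. Its arguments are lists of equal length, an entry for each row: "travel": the shift along the world's x, y, z in m, a list of three; "angular": the turn, a rotation vector about the world's x, y, z in rad, a list of three. A call has 1 to 20 rows; each row is the pose to reach, as a shift and turn from the pose measured when the call began; what a row does not reach only later rows make up. A row lasts 1/12 s, in which the tool goes at most 41.7 mm and 7.16 degrees, less where a joint would pass 70% of its speed; a pose out of reach is approached as far as the arm can. A call with a gripper value outside its range is refused whole. "gripper" is the opening, from -1 (shut) to 1 (fully open), so that 0 is half open, set as the call begins (left out, the last holds). The fingers move at their own pace and stop on an object; "squeeze" is the grip in N (left out, the last holds). Time passes only in rows, so rows that repeat a pose let the fingers close. It gives the time, the measured TCP pose, the force and the opening at its end, in the units of the state.
- manip.observe(): the state, without advancing time (a new reading comes with each control period).
- manip.snapshot(name): name is "scene" or "top" or "wrist"; returns a dict with "pixels" (384x512x3 uint8, red, green, blue), "vertical_fov" (degrees; the focal length in pixels is half the picture's height over the tangent of half this angle, whatever the lens; pixels are square), "cx", "cy" (the principal point, pixels), "k1" (the pictures are not rectified: a ray, as slopes to the right and down, at radius r is drawn at 1 + k1 r^2 times it, then the intrinsics apply), "cam_to_world" (4x4, takes a point from camera to world coordinates). Camera axes: x right, y down, z forward; pixel columns grow to the right and rows downward; lengths in mm; the calibration is good to about 2 mm. A picture is of the moment at which its call begins. There is no depth.
- manip.close_job(): hands the job in, once; it reports no verdict.
Trained networks look in a picture, given as the dict that the camera call returned (one of the last four; its "shot" number tells which), for a name from the list of things; names that differ only in an ending like _2 or _b are one class to them, and where a whole thing is asked for, a point or a joint stands for the part that bears it (a point fixed in the world has none). Each returns a list of dicts, best first, with "conf" (0 to 1); they miss things now and then, are a little off and sometimes report something else, mostly with a low value. They report only what shows in the picture. A call takes as long as a camera call.
- manip.boxes_of(picture, query): "uv" ([column, row] in pixels, amid what is visible of it).
- manip.trace(picture, query): "pixels" (384x512 bool, what is visible of it) and "uv" ([column, row] in pixels, amid what is visible of it).
The state is a dict: "time_s": time; "qpos": joint angles; "qd": joint speeds; "effort": joint torques, N m; "eef_pos": TCP position; "orientation": TCP orientation; "wrist_force": force on the tool from outside, world axes, zero at the start; "torque": the same for the moment, N m; "width": finger opening in mm.
Only numpy, scipy, OpenCV 4.12 (cv2) and the standard library are available. Lean on these libraries where they do the work, as an engineer would, in place of code of your own. Each camera call takes 0.05 s, during which the arm holds its last target.

## Working session

There is one attempt and no reset: what is moved stays moved. The work goes in short steps, Python scripts to look and compute and a tool call to move; the robot and the scene stay as the last step left them, time stands still between calls to the robot, and variables do not carry over. Pictures are saved under pics/ and viewed, and the job is handed in when it is done.

Besides the shell and the picture viewer there is one more tool, called by a JSON object that holds its "api" and its "payload". apply_moves: Moves the arm, as the interface text tells. Its arguments: {"type":"object","properties":{"travel":{"type":"array","items":{"type":"array","items":{"type":"number"}}},"angular":{"type":"array","items":{"type":"array","items":{"type":"number"}}},"gripper":{"type":"number"},"squeeze":{"type":"number"}},"required":["travel","angular"]}

```bash
mkdir -p pics; ls; cat > h.py <<'E'
import numpy as np, cv2
from workcell import manip
def save(p,n,scale=1.5):
    im=cv2.cvtColor(p["pixels"],cv2.COLOR_RGB2BGR)
    cv2.imwrite("pics/"+n,cv2.resize(im,None,fx=scale,fy=scale,interpolation=cv2.INTER_CUBIC))
def K(p):
    f=192/np.tan(np.radians(p["vertical_fov"])/2)
    return f,p["cx"],p["cy"],p["k1"],np.array(p["cam_to_world"])
def ray(p,uv):
    f,cx,cy,k1,T=K(p)
    d=np.array([(uv[0]-cx)/f,(uv[1]-cy)/f]); s=d.copy()
    for _ in range(30): s=d/(1+k1*(s@s))
    v=T[:3,:3]@np.array([s[0],s[1],1]); return T[:3,3],v
def atz(p,uv,z):
    o,v=ray(p,uv); return o+v*(z-o[2])/v[2]
def proj(p,X):
    f,cx,cy,k1,T=K(p)
    c=T[:3,:3].T@(np.array(X,float)-T[:3,3]); s=c[:2]/c[2]; s=s*(1+k1*(s@s))
    return np.array([cx+f*s[0],cy+f*s[1]])
E
python3 - <<'E'
from h import *
print(manip.observe())
for n in ["scene","top","wrist"]:
    p=manip.snapshot(n); save(p,n+"0.png")
    print(n,p["vertical_fov"],p["cx"],p["cy"],p["k1"],np.round(p["cam_to_world"],3).tolist())
    for q in ["snap_hook","round_mould","gate"]:
        for b in manip.boxes_of(p,q): print(q,b["conf"],b["uv"])
E
```

```text
pics
{'time_s': 0.0, 'qpos': array([ 1.21659818e+00,  1.31138302e-01,  1.48927734e+00,  5.08739635e-06,
        1.52298606e+00, -8.53845594e-02]), 'qd': array([1.13079404e-03, 7.71913241e-05, 2.99756099e-04, 2.75708754e-03,
       8.81835045e-04, 4.59506621e-04]), 'effort': array([-2.47828866e-03, -5.59841073e+01, -4.91761279e+01,  7.62085430e-02,
        3.58205033e-02, -1.76065969e-04]), 'eef_pos': array([159.13795139, 577.967309  , 239.6021305 ]), 'orientation': array([ 0.20963329,  1.56087626, -0.21241182]), 'wrist_force': array([0.5736423 , 0.12756577, 0.03755419]), 'torque': array([-0.01760917,  0.06155144, -0.01240665]), 'width': 92.83687004704797}
scene 52.18526357985064 256.7883439451125 198.1119402951275 -0.06051937306161053 [[0.094, 0.708, -0.699, 1203.565], [0.995, -0.062, 0.072, -93.701], [0.008, -0.703, -0.711, 804.064], [0.0, 0.0, 0.0, 1.0]]
snap_hook 0.6 [295.4, 193.0]
round_mould 0.84 [374.5, 218.9]
top 45.62854160174223 264.6036574525471 192.4967142097518 -0.06661509135844094 [[0.026, -0.988, 0.155, 340.788], [-0.999, -0.029, -0.015, 6.155], [0.019, -0.154, -0.988, 1078.95], [0.0, 0.0, 0.0, 1.0]]
snap_hook 0.76 [219.8, 209.3]
round_mould 0.74 [131.3, 173.9]
wrist 62.964771828842665 252.9564238573213 198.31547087819706 -0.060612339549298296 [[0.266, 0.922, 0.283, 80.699], [0.964, -0.254, -0.079, 601.238], [-0.001, 0.294, -0.956, 384.872], [0.0, 0.0, 0.0, 1.0]]
```

View pics/scene0.png

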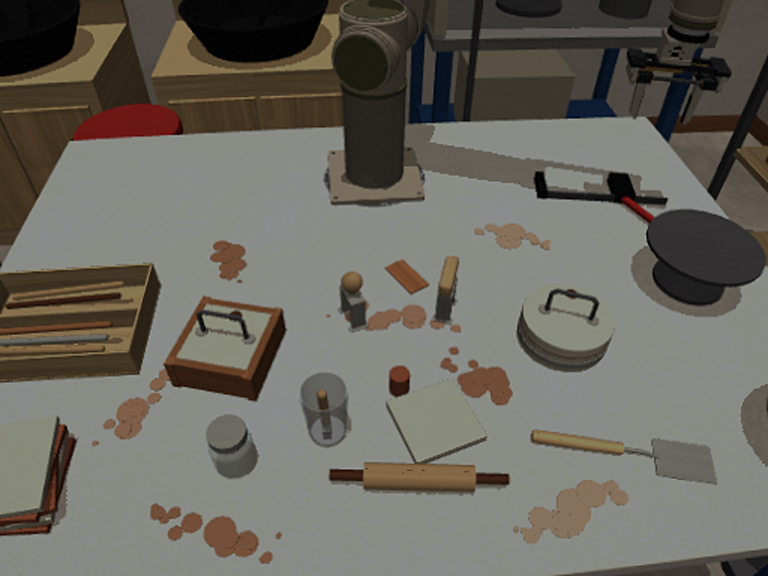

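View pics/top0.png

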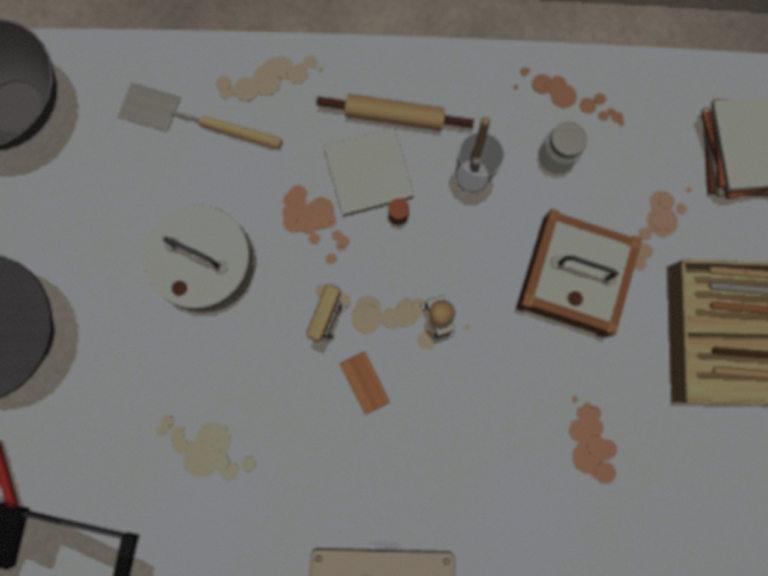

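View pics/wrist0.png

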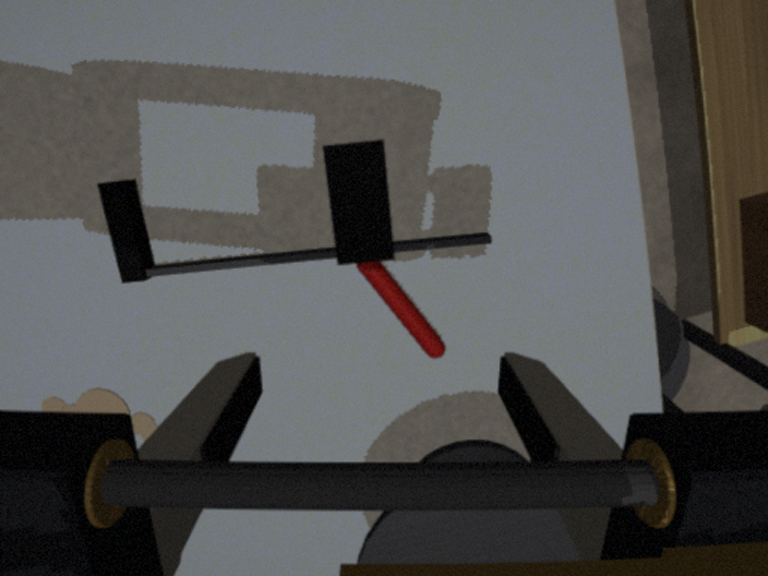

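The top view shows the hook's wooden grip at about (216,208) px, lying mostly along world x. The round mould is at about (132,172) px with its staple bar running diagonally from (112,160) to (148,178). The square mould on the right is the wrong one. Next I'll measure both.

```bash
python3 - <<'E'
from h import *
t=manip.snapshot("top"); s=manip.snapshot("scene")
import pickle; pickle.dump((t,s),open("p0.pkl","wb"))
for n,p,boxes in [("t",t,[(190,180,250,240),(90,130,175,215)]),("s",s,[(280,160,315,225),(335,180,420,250)])]:
    for q in ["snap_hook","round_mould"]:
        for b in manip.trace(p,q)[:2]:
            m=b["pixels"]; ys,xs=np.nonzero(m); print(n,q,b["conf"],b["uv"],m.sum(),xs.min(),xs.max(),ys.min(),ys.max())
    ims=[]
    for (a,b_,c,d) in boxes:
        im=cv2.cvtColor(p["pixels"],cv2.COLOR_RGB2BGR)[b_:d,a:c]
        ims.append(cv2.resize(cv2.convertScaleAbs(im,alpha=1.6),(390,int(390*(d-b_)/(c-a))) if n=="t" else (int(550*(c-a)/(d-b_)) if a<300 else 480,550 if a<300 else int(480*(d-b_)/(c-a))),interpolation=cv2.INTER_CUBIC))
    h=max(i.shape[0] for i in ims)
    ims=[cv2.copyMakeBorder(i,0,h-i.shape[0],0,4,cv2.BORDER_CONSTANT) for i in ims]
    cv2.imwrite("pics/crop_%s.png"%n,np.hstack(ims)); print(np.hstack(ims).shape)
E
```

```text
t snap_hook 0.94 [218.0, 210.6] 598 204 230 189 227
(390, 788, 3)
s snap_hook 0.7 [297.3, 192.1] 477 289 305 171 215
s round_mould 0.66 [377.5, 216.9] 3020 345 409 189 248
(550, 784, 3)
```

View pics/crop_t.png

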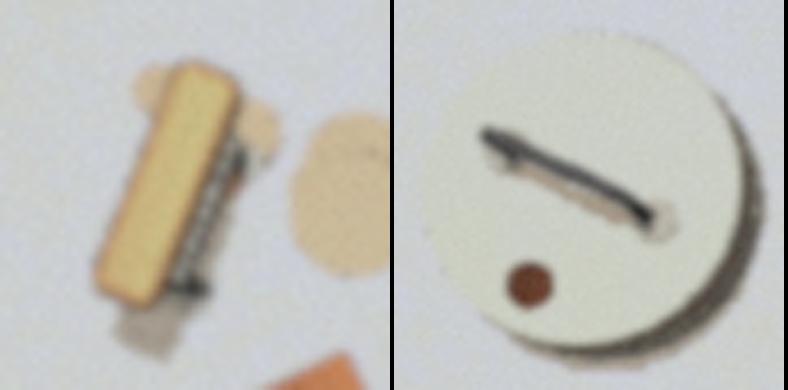

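View pics/crop_s.png

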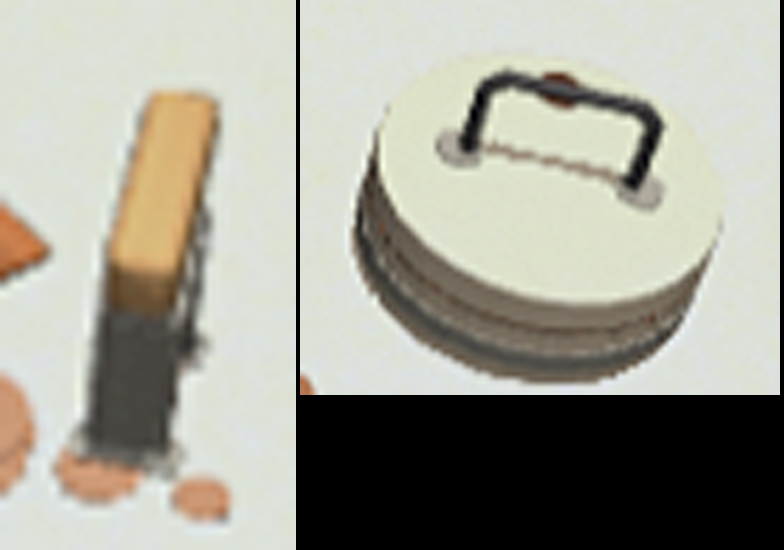

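```bash
cat > m.py <<'E'
from h import *
import pickle
t,s=pickle.load(open("p0.pkl","rb"))
im=t["pixels"]
hsv=cv2.cvtColor(im,cv2.COLOR_RGB2HSV)
# grip
sub=np.zeros(im.shape[:2],np.uint8); sub[180:240,190:240]=1
m=((hsv[...,1]>85)&(hsv[...,0]>8)&(hsv[...,0]<30)&(sub>0)).astype(np.uint8)
n,l,st,c=cv2.connectedComponentsWithStats(m); i=1+np.argmax(st[1:,4]); m=(l==i)
ys,xs=np.nonzero(m); print("grip px",m.sum(),xs.min(),xs.max(),ys.min(),ys.max())
w=np.array([atz(t,(x,y),104)[:2] for x,y in zip(xs,ys)],np.float32)
r=cv2.minAreaRect(w); print("grip rect",r, "mean",w.mean(0))
# mould bar
g=im.sum(2).astype(int); sub[:]=0; sub[155:182,106:152]=1
m=(g<200)&(sub>0); ys,xs=np.nonzero(m); print(m.sum())
w=np.array([atz(t,(x,y),112)[:2] for x,y in zip(xs,ys)],np.float32)
print("bar rect",cv2.minAreaRect(w),w.mean(0))
for uv in [(110,159),(145.8,176.9)]: print(atz(t,uv,112))
# scene bar ends: crop scale 480/85
for c in [(485-300,80),(655-300,112)]:
    uv=(335+c[0]*85/480,180+c[1]*85/480); print("scene bar",atz(s,uv,112))
for c in [(157,97),(214,101),(113,262),(178,275)]:
    uv=(280+c[0]*65/550,160+c[1]*65/550); print("scene grip",uv,atz(s,uv,104))
# disc
m=((g>330)).astype(np.uint8)
E
python3 m.py; python3 - <<'E'
import sys; sys.path.insert(0,'.')
from h import *
import pickle
t,s=pickle.load(open("p0.pkl","rb"))
im=cv2.GaussianBlur(t["pixels"],(3,3),0).astype(int)
# disc: plaster is yellowish vs bluish table
m=((im[...,0]-im[...,2])>-1).astype(np.uint8); m[:, :90]=0; m[:,175:]=0; m[:130]=0; m[212:]=0
m=cv2.morphologyEx(m,cv2.MORPH_OPEN,np.ones((3,3)))
cs,_=cv2.findContours(m,cv2.RETR_EXTERNAL,cv2.CHAIN_APPROX_NONE); c=max(cs,key=cv2.contourArea)[:,0]
print(cv2.boundingRect(c))
w=np.array([atz(t,p,60)[:2] for p in c],np.float32); print(cv2.minEnclosingCircle(w),cv2.fitEllipse(w))
E
```

```text
grip px 371 205 225 191 226
grip rect ((456.78717041015625, 96.4841079711914), (23.35273551940918, 79.54496002197266), 70.57527160644531) mean [456.65393  95.94942]
106
bar rect ((537.0468139648438, 289.09796142578125), (88.63665008544922, 9.242680549621582), 66.09293365478516) [538.7227 290.187 ]
[556.33736567 329.0242052  112.        ]
[519.02496185 248.13068044 112.        ]
scene bar [533.38581077 256.88966967 112.        ]
scene bar [559.67213301 327.06675122 112.        ]
scene grip (298.55454545454546, 171.46363636363637) [424.2157151   98.76247171 104.        ]
scene grip (305.2909090909091, 171.93636363636364) [427.65723851 116.5826048  104.        ]
scene grip (293.3545454545455, 190.96363636363637) [497.57679117  72.67894521 104.        ]
scene grip (301.03636363636366, 192.5) [504.83432256  91.3563642  104.        ]
(95, 137, 80, 75)
((526.6317138671875, 278.4889221191406), 107.27118682861328) ((533.9039306640625, 287.57415771484375), (157.63209533691406, 193.40513610839844), 142.125244140625)
```

```bash
python3 - <<'E'
from h import *
from scipy.spatial.transform import Rotation as R
o=manip.observe(); r=R.from_rotvec(o["orientation"]); M=r.as_matrix(); print(o["time_s"]);print(np.round(M,3))
print("y ang",np.degrees(np.arctan2(M[1,1],M[0,1])))
# exact target: tool x=-z, y at angle a
for a in (70.6-180,70.6):
    y=np.array([np.cos(np.radians(a)),np.sin(np.radians(a)),0]); x=np.array([0,0,-1.]); z=np.cross(x,y)
    T=R.from_matrix(np.c_[x,y,z]); d=(T*r.inv()).as_rotvec(); print(a,np.round(d,3),np.degrees(np.linalg.norm(d)))
    print("T",np.round(T.as_rotvec(),3), "z",z)
p=manip.snapshot("wrist"); C=p["cam_to_world"]
print("cam in tool",np.round(M.T@(C[:3,3]-o["eef_pos"]),1)); print(np.round(M.T@C[:3,:3],3))
print(o["eef_pos"])
E
```

```text
0.9
[[ 0.     0.266  0.964]
 [ 0.     0.964 -0.266]
 [-1.     0.    -0.   ]]
y ang 74.59855630702262
-109.4 [-0.    -0.     3.072] 176.00144367075245
T [-2.038  0.348  2.038] z [-0.94322266  0.33216113  0.        ]
70.6 [-0.    0.   -0.07] 3.9985583073417352
T [ 0.266  1.554 -0.266] z [ 0.94322266 -0.33216113  0.        ]
cam in tool [-144.4    1.1  -81.9]
[[ 0.    -0.294  0.956]
 [ 1.    -0.    -0.   ]
 [ 0.     0.956  0.294]]
[159.33129585 578.47868549 240.66287009]
```

{"api": "apply_moves", "payload": {"travel": [[0.03, -0.023, 0.01], [0.06, -0.047, 0.02], [0.09, -0.07, 0.03], [0.12, -0.093, 0.04], [0.15, -0.117, 0.05], [0.18, -0.14, 0.06], [0.21, -0.163, 0.06], [0.24, -0.187, 0.06], [0.27, -0.21, 0.06], [0.3, -0.233, 0.06], [0.33, -0.257, 0.06], [0.36, -0.28, 0.06], [0.36, -0.28, 0.06], [0.36, -0.28, 0.06], [0.36, -0.28, 0.06]], "angular": [[0, 0, -0.02], [0, 0, -0.04], [0, 0, -0.06], [0, 0, -0.08], [0, 0, -0.1], [0, 0, -0.1], [0, 0, -0.1], [0, 0, -0.1], [0, 0, -0.1], [0, 0, -0.1], [0, 0, -0.1], [0, 0, -0.1], [0, 0, -0.1], [0, 0, -0.1], [0, 0, -0.1]]}}

```text
time_s: 2.2
eef_pos: [519.2, 298.5, 300.5]
orientation: [0.29, 1.552, -0.29]
wrist_force: [-0.8, 0.2, 0.5]
width: 93.0
```

```bash
python3 - <<'E'
from h import *
import pickle
o=manip.observe(); print(o["time_s"],o["eef_pos"],o["orientation"],np.abs(o["qd"]).max())
p=manip.snapshot("wrist"); pickle.dump(p,open("w1.pkl","wb")); save(p,"w1.png")
for n in ["round_mould","snap_hook"]:
  for b in manip.trace(p,n): print(n,b["conf"],b["uv"])
E
```

```text
2.2 [519.16197961 298.51423485 300.49939785] [ 0.29003952  1.55193677 -0.28981878] 0.029439322714862864
round_mould 0.68 [257.8, 186.3]
round_mould 0.35 [87.2, 183.5]
snap_hook 0.56 [84.9, 181.6]
```

View pics/w1.png

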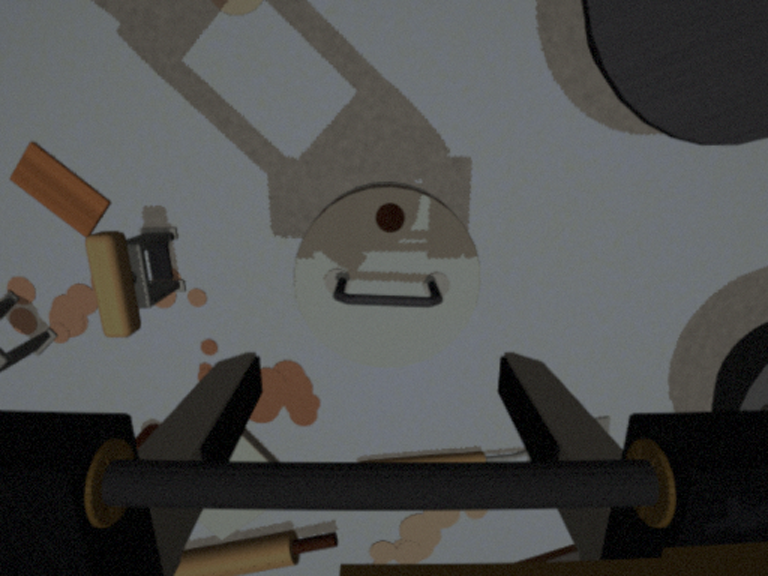

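The wrist view shows the staple bar from about (224,197) to (294,200) px on the round disc, and the hook at about (85,182) px on the left. I'll measure the bar here.

```bash
python3 - <<'E'
from h import *
import pickle
p=pickle.load(open("w1.pkl","rb")); t,s=pickle.load(open("p0.pkl","rb"))
g=p["pixels"].sum(2).astype(int)
im=cv2.cvtColor(p["pixels"],cv2.COLOR_RGB2BGR)[175:215,205:310]
cv2.imwrite("pics/barcrop.png",cv2.resize(cv2.convertScaleAbs(im,alpha=1.6),None,fx=7,fy=7,interpolation=cv2.INTER_CUBIC))
im=cv2.cvtColor(s["pixels"],cv2.COLOR_RGB2BGR)[185:215,355:405]
cv2.imwrite("pics/barcrop_s.png",cv2.resize(cv2.convertScaleAbs(im,alpha=1.6),None,fx=14,fy=14,interpolation=cv2.INTER_CUBIC))
# column-wise dark centroid
xs=np.arange(230,290); cen=[]
for x in xs:
    col=g[190:210,x].astype(float); wgt=np.clip(220-col,0,None); cen.append((wgt*np.arange(190,210)).sum()/wgt.sum())
cen=np.array(cen); k=np.polyfit(xs,cen,1); print(k,np.std(cen-np.polyval(k,xs)))
y=lambda x:np.polyval(k,x)
a=atz(p,(230,y(230)),110);b=atz(p,(288,y(288)),110); d=b-a; print("bar ang",np.degrees(np.arctan2(d[1],d[0])))
# ends: along row
for x in (222,223,224,225,226,227): print(x,g[int(round(y(x))),x],end=' ')
print()
for x in range(288,299): print(x,g[int(round(y(x))),x],end=' ')
E
```

```text
[7.73908847e-03 1.97302843e+02] 1.1325031150020461
bar ang 68.35348350816327
222 279 223 196 224 136 225 110 226 99 227 96 
288 116 289 90 290 100 291 90 292 103 293 98 294 160 295 269 296 326 297 336 298 338
```

View pics/barcrop.png

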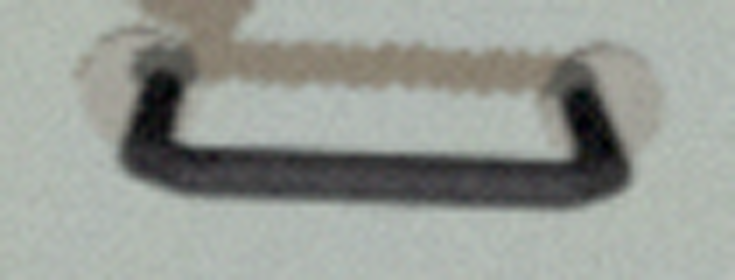

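View pics/barcrop_s.png

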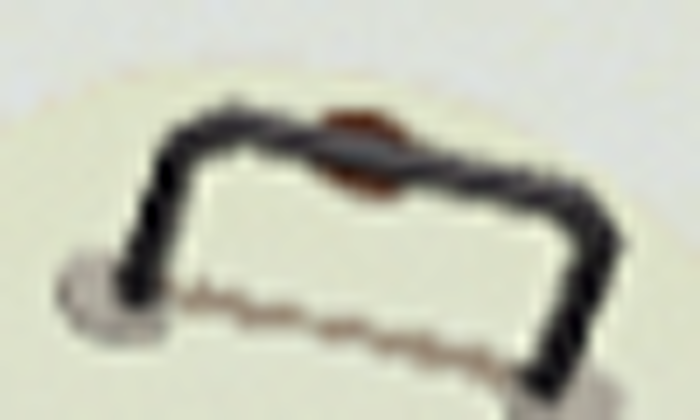

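```bash
python3 - <<'E'
from h import *
import pickle
from scipy.optimize import least_squares
w=pickle.load(open("w1.pkl","rb")); t,s=pickle.load(open("p0.pkl","rb"))
u=lambda c,o,k:((c[0]+.5)/k-.5+o[0],(c[1]+.5)/k-.5+o[1])
kt=390/85
L={"w":(w,[u((190,170.5),(205,175),7),u((570,183),(205,175),7)]),
   "s":(s,[u((230,121),(355,185),14),u((560,187),(355,185),14)]),
   "t":(t,[u((505,143) if 0 else (505-394,143),(90,130),kt),u((635-394,205),(90,130),kt)])}
for n,(p,l) in L.items():
    a,b=[atz(p,q,110)[:2] for q in l]; d=b-a
    print(n,np.round(a,1),np.round(b,1),"ang",np.degrees(np.arctan2(d[1],d[0]))%180)
# foot points z=60 in scene & wrist
for n,p,l in [("s",s,[u((138,298),(355,185),14),u((545,390),(355,185),14)]),("w",w,[u((162,68),(205,175),7),u((575,78),(205,175),7)])]:
    a,b=[atz(p,q,60)[:2] for q in l]; d=b-a
    print("feet",n,a,b,(a+b)/2,np.linalg.norm(d),np.degrees(np.arctan2(d[1],d[0])))
a,b=[atz(w,q,108)[:2] for q in [u((122,165),(205,175),7),u((631,178),(205,175),7)]]
print("w ends",a,b,(a+b)/2,np.linalg.norm(b-a))
a,b=[atz(s,q,107)[:2] for q in [u((163,150),(355,185),14),u((620,238),(355,185),14)]]
print("s ends",a,b,(a+b)/2,np.linalg.norm(b-a))
a,b=[atz(t,q,108)[:2] for q in [u((480-394,130),(90,130),kt),u((656-394,222),(90,130),kt)]]
print("t ends",a,b,(a+b)/2,np.linalg.norm(b-a))
E
```

```text
w [531.  269.5] [554.9 325.5] ang 66.84453231069318
s [528.7 267.2] [550.4 322.2] ang 68.43364393737357
t [553.1 321. ] [524.9 257. ] ang 66.27187268685607
feet s [524.95656695 261.42251478] [554.84106328 331.06194975] [539.89881512 296.24223227] 75.78082887396354 66.77429000862648
feet w [524.28840359 263.29709021] [553.07250127 332.41002384] [538.68045243 297.85355702] 74.86736187685861 67.3892889466766
w ends [526.70980641 259.35027758] [558.33252709 334.89771277] [542.52116675 297.12399517] 81.89878770359516
s ends [532.01227379 254.21978604] [561.05305829 330.45765075] [546.53266604 292.33871839] 81.58173312915808
t ends [559.4921948  334.18222605] [517.41484061 246.99033412] [538.4535177  290.58628008] 96.81389235516244
```

{"api": "apply_moves", "payload": {"travel": [[-0.008, -0.025, 0], [-0.015, -0.05, 0], [-0.023, -0.076, -0.01], [-0.03, -0.1, -0.02], [-0.038, -0.127, -0.03], [-0.046, -0.152, -0.04], [-0.053, -0.177, -0.05], [-0.061, -0.202, -0.06], [-0.061, -0.202, -0.06], [-0.061, -0.202, -0.06]], "angular": [[0, 0, 0.01], [0, 0, 0.02], [0, 0, 0.03], [0, 0, 0.03], [0, 0, 0.03], [0, 0, 0.03], [0, 0, 0.03], [0, 0, 0.03], [0, 0, 0.03], [0, 0, 0.03]]}}

```text
time_s: 3.18
eef_pos: [456.7, 97.6, 240.6]
orientation: [0.265, 1.555, -0.265]
wrist_force: [0.6, 0.3, 0.7]
width: 93.2
```

```bash
python3 - <<'E'
from h import *
import pickle
o=manip.observe(); print(o["time_s"],o["eef_pos"],o["orientation"],np.abs(o["qd"]).max())
p=manip.snapshot("wrist"); pickle.dump(p,open("w2.pkl","wb")); save(p,"w2.png")
for b in manip.trace(p,"snap_hook"): print(b["conf"],b["uv"])
hsv=cv2.cvtColor(p["pixels"],cv2.COLOR_RGB2HSV)
m=((hsv[...,1]>80)&(hsv[...,0]>8)&(hsv[...,0]<30)).astype(np.uint8); m[300:]=0
n,l,st,c=cv2.connectedComponentsWithStats(m)
for i in range(1,n):
    if st[i,4]>300:
        ys,xs=np.nonzero(l==i)
        w=np.array([atz(p,(x,y),104)[:2] for x,y in zip(xs,ys)],np.float32)
        print(st[i],c[i],cv2.minAreaRect(w),w.mean(0))
E
```

```text
3.1833 [456.65030689  97.61412027 240.63320808] [ 0.265436    1.5547838  -0.26455616] 0.047842367491798314
0.63 [252.2, 186.6]
[ 136   74   81   78 2896] [175.74620166 112.52796961] ((365.75714111328125, 59.617530822753906), (65.91016387939453, 33.08489990234375), 28.649606704711914) [365.1893    59.646885]
[ 238  148   27   86 2025] [251.36641975 190.22222222] ((454.84637451171875, 97.17041778564453), (23.730443954467773, 82.4975814819336), 69.99356079101562) [453.7245  98.2176]
[120 182  22  21 317] [130.99369085 191.27444795] ((416.7344665527344, -8.89344310760498), (20.271543502807617, 18.55274772644043), 15.296951293945312) [416.61136   -8.673794]
[ 151  185   76   49 1584] [181.00063131 207.78661616] ((446.8998107910156, 33.539588928222656), (77.31253814697266, 35.03768539428711), 89.01492309570312) [447.4157    29.436445]
[118 206  21  20 334] [128.15868263 215.50898204] ((437.6527099609375, -22.130544662475586), (19.90413475036621, 19.49132537841797), 70.70806884765625) [437.6323   -21.997593]
[  78  232   39   35 1053] [ 96.9677113  248.88034188] ((459.4653625488281, -68.27629089355469), (34.52752685546875, 43.64768600463867), 18.02400779724121) [459.37454 -68.34138]
[ 287  249   63   51 1851] [316.75580767 276.83792545] ((560.9636840820312, 134.96978759765625), (67.0562973022461, 55.37571716308594), 65.79082489013672) [562.2697  130.90222]
[  0 259  63  18 653] [ 31.00153139 267.50382848] ((455.9465026855469, -149.8255157470703), (70.4155502319336, 19.06509017944336), 75.37041473388672) [ 455.54364 -147.10014]
```

View pics/w2.png

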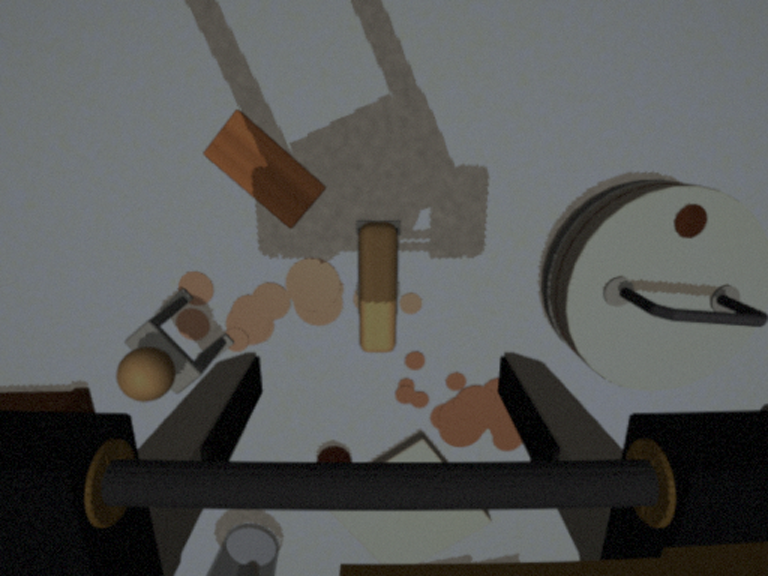

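{"api": "apply_moves", "payload": {"travel": [[-0.001, -0.001, -0.025], [-0.001, -0.001, -0.05], [-0.001, -0.001, -0.075], [-0.001, -0.001, -0.1], [-0.001, -0.001, -0.12], [-0.001, -0.001, -0.135], [-0.001, -0.001, -0.144], [-0.001, -0.001, -0.144], [-0.001, -0.001, -0.144]], "angular": [[0, 0, -0.005], [0, 0, -0.005], [0, 0, -0.005], [0, 0, -0.005], [0, 0, -0.005], [0, 0, -0.005], [0, 0, -0.005], [0, 0, -0.005], [0, 0, -0.005]]}}

```text
time_s: 4.03
eef_pos: [457.0, 98.4, 98.1]
orientation: [0.268, 1.553, -0.266]
wrist_force: [0.0, -0.4, -0.0]
width: 92.9
```

{"api": "apply_moves", "payload": {"travel": [[0, 0, 0], [0, 0, 0], [0, 0, 0], [0, 0, 0], [0, 0, 0], [0, 0, 0], [0, 0, 0], [0, 0, 0], [0, 0, 0], [0, 0, 0]], "angular": [[0, 0, 0], [0, 0, 0], [0, 0, 0], [0, 0, 0], [0, 0, 0], [0, 0, 0], [0, 0, 0], [0, 0, 0], [0, 0, 0], [0, 0, 0]], "gripper": -1, "squeeze": 40}}

```text
time_s: 4.87
eef_pos: [456.9, 98.4, 98.0]
orientation: [0.268, 1.553, -0.266]
wrist_force: [-0.6, -0.9, -0.5]
width: 30.9
```

{"api": "apply_moves", "payload": {"travel": [[0, 0, 0], [0, 0, 0], [0, 0, 0], [0, 0, 0], [0, 0, 0]], "angular": [[0, 0, 0], [0, 0, 0], [0, 0, 0], [0, 0, 0], [0, 0, 0]]}}

```text
time_s: 5.28
eef_pos: [456.9, 98.3, 98.0]
orientation: [0.268, 1.553, -0.266]
wrist_force: [1.0, -0.7, -1.1]
width: 23.9
```

```bash
python3 - <<'E'
from h import *
for i in range(3):
    o=manip.observe(); print(o["time_s"],o["eef_pos"],o["orientation"],o["width"],o["wrist_force"])
p=manip.snapshot("scene"); im=cv2.cvtColor(p["pixels"],cv2.COLOR_RGB2BGR)[90:260,220:420]
cv2.imwrite("pics/s2.png",cv2.resize(cv2.convertScaleAbs(im,alpha=1.5),None,fx=3.5,fy=3.5,interpolation=cv2.INTER_CUBIC))
E
```

```text
5.2833 [456.86290362  98.3338126   97.9640172 ] [ 0.26763912  1.55323473 -0.26585954] 23.85458574914565 [ 1.02528096 -0.68805869 -1.12864401]
5.2833 [456.86290362  98.3338126   97.9640172 ] [ 0.26763912  1.55323473 -0.26585954] 23.85458574914565 [ 1.02528096 -0.68805869 -1.12864401]
5.2833 [456.86290362  98.3338126   97.9640172 ] [ 0.26763912  1.55323473 -0.26585954] 23.85458574914565 [ 1.02528096 -0.68805869 -1.12864401]
```

View pics/s2.png

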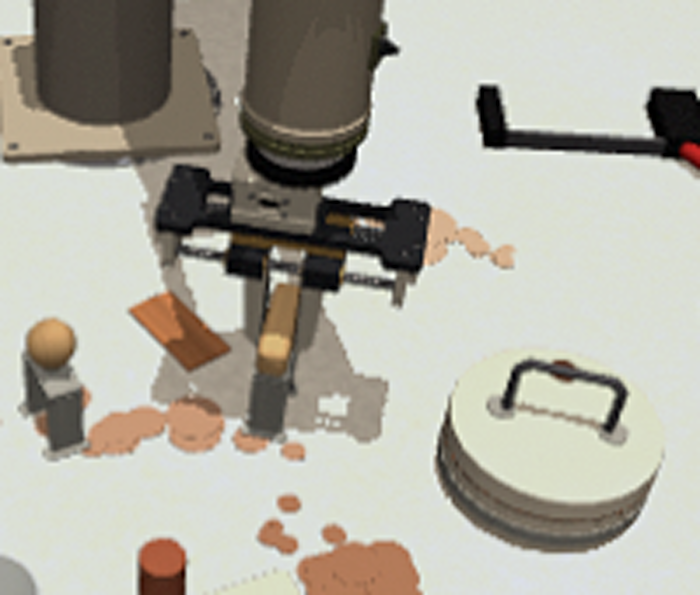

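{"api": "apply_moves", "payload": {"travel": [[0, 0, 0.005], [0, 0, 0.02], [0, 0, 0.045], [0, 0, 0.075], [0, 0, 0.105], [0, 0, 0.135], [0, 0, 0.15], [0, 0, 0.15], [0, 0, 0.15]], "angular": [[0, 0, 0], [0, 0, 0], [0, 0, 0], [0, 0, 0], [0, 0, 0], [0, 0, 0], [0, 0, 0], [0, 0, 0], [0, 0, 0]], "squeeze": 60}}

```text
time_s: 6.08
eef_pos: [457.2, 98.4, 248.3]
orientation: [0.268, 1.552, -0.265]
wrist_force: [-0.2, 0.1, -5.3]
width: 23.5
```

```bash
python3 - <<'E'
from h import *
import pickle
o=manip.observe(); print(o["time_s"],o["eef_pos"],o["orientation"],o["width"],o["wrist_force"],o["torque"])
p=manip.snapshot("wrist"); pickle.dump((p,o),open("w3.pkl","wb")); save(p,"w3.png")
p=manip.snapshot("scene"); save(p,"s3.png")
E
```

```text
6.0833 [457.16609605  98.43574047 248.33506741] [ 0.26799268  1.5518908  -0.26537235] 23.529776800599354 [-0.1659273   0.09561426 -5.27573383] [-0.06493703 -0.03279363 -0.02559277]
```

View pics/w3.png

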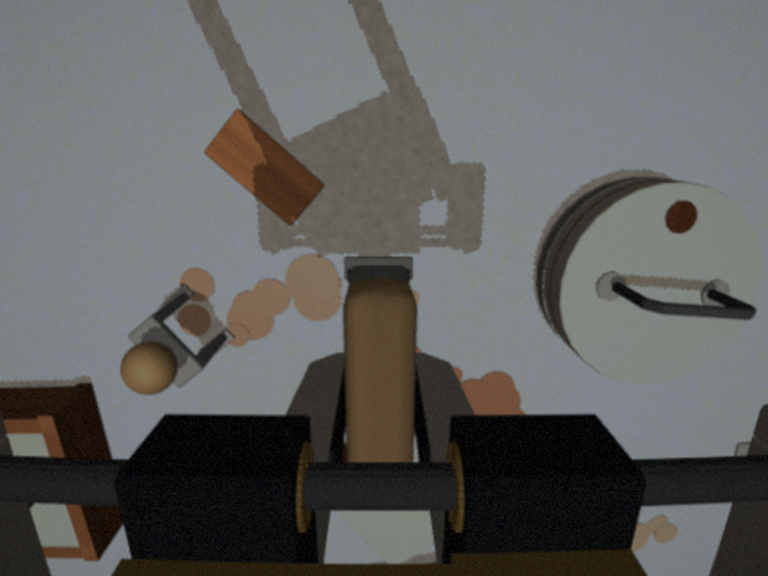

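View pics/s3.png

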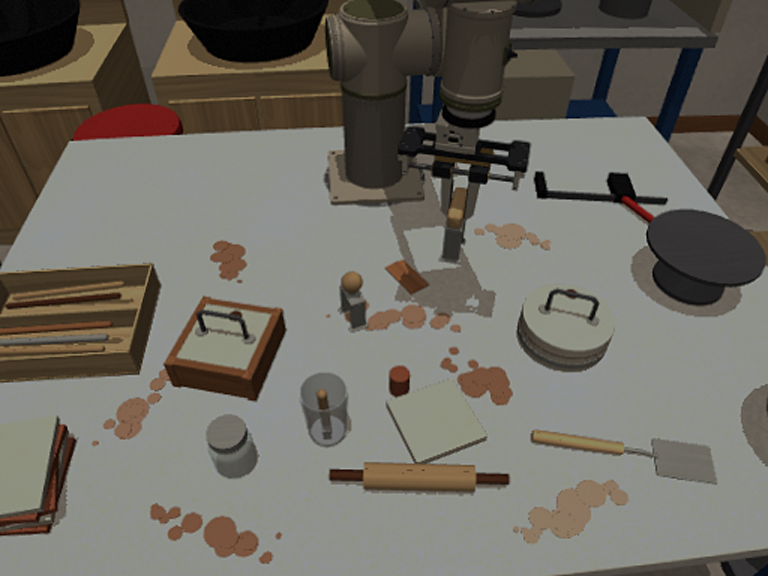

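```bash
python3 - <<'E'
from h import *
import pickle
from scipy.spatial.transform import Rotation as R
p,o=pickle.load(open("w3.pkl","rb"))
M=R.from_rotvec(o["orientation"]).as_matrix()
im=cv2.cvtColor(p["pixels"],cv2.COLOR_RGB2BGR)[165:215,215:290]
cv2.imwrite("pics/w3c.png",cv2.resize(cv2.convertScaleAbs(im,alpha=2),None,fx=8,fy=8,interpolation=cv2.INTER_CUBIC))
for uv,z in [((253,188),0),((253,192),0)]:
    X=atz(p,uv,o["eef_pos"][2]+6); print(uv,M.T@(X-o["eef_pos"]))
print("x axis",M[:,0],"yang",np.degrees(np.arctan2(M[1,1],M[0,1])))
E
```

```text
(253, 188) [ -6.08974537   1.1039204  -44.38116462]
(253, 192) [ -6.08580679   1.10351698 -42.48025167]
x axis [ 0.0026347   0.00123422 -0.99999577] yang 70.52193733592763
```

View pics/w3c.png

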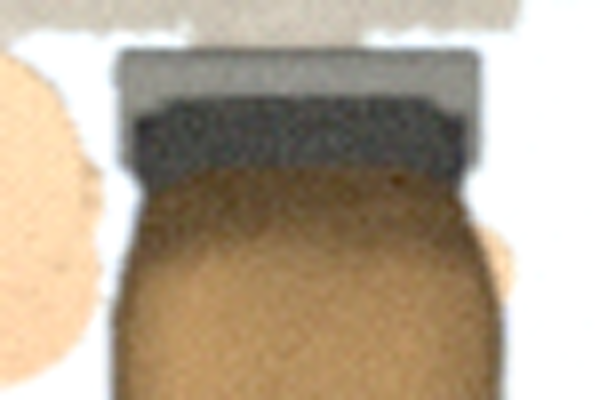

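{"api": "apply_moves", "payload": {"travel": [[0.006, 0.014, 0], [0.016, 0.037, 0], [0.028, 0.066, 0], [0.04, 0.095, 0], [0.052, 0.123, 0], [0.063, 0.15, 0], [0.073, 0.173, 0], [0.08, 0.189, 0], [0.084, 0.198, 0], [0.084, 0.198, 0], [0.084, 0.198, 0], [0.084, 0.198, 0]], "angular": [[0, 0, -0.01], [0, 0, -0.02], [0, 0, -0.03], [0, 0, -0.04], [0, 0, -0.05], [0, 0, -0.06], [0, 0, -0.061], [0, 0, -0.061], [0, 0, -0.061], [0, 0, -0.061], [0, 0, -0.061], [0, 0, -0.061]]}}

```text
time_s: 7.18
eef_pos: [539.3, 295.2, 245.0]
orientation: [0.314, 1.551, -0.316]
wrist_force: [0.5, -0.3, -3.6]
width: 23.7
```

```bash
python3 - <<'E'
from h import *
import pickle
o=manip.observe(); print(o["time_s"],o["eef_pos"],o["orientation"],o["width"],o["wrist_force"],o["torque"])
p=manip.snapshot("wrist"); pickle.dump((p,o),open("w4.pkl","wb")); save(p,"w4.png")
p=manip.snapshot("scene"); im=cv2.cvtColor(p["pixels"],cv2.COLOR_RGB2BGR)[100:260,300:440]
cv2.imwrite("pics/s4.png",cv2.resize(cv2.convertScaleAbs(im,alpha=1.5),None,fx=3.7,fy=3.7,interpolation=cv2.INTER_CUBIC))
p=manip.snapshot("top"); im=cv2.cvtColor(p["pixels"],cv2.COLOR_RGB2BGR)[100:240,60:240]
cv2.imwrite("pics/t4.png",cv2.resize(cv2.convertScaleAbs(im,alpha=1.5),None,fx=3.7,fy=3.7,interpolation=cv2.INTER_CUBIC))
E
```

```text
7.1833 [539.31786522 295.19660211 244.96599176] [ 0.31425305  1.55098622 -0.31582334] 23.74681261207845 [ 0.48771759 -0.31573591 -3.57378368] [ 0.03623809  0.024102   -0.01368444]
```

View pics/w4.png

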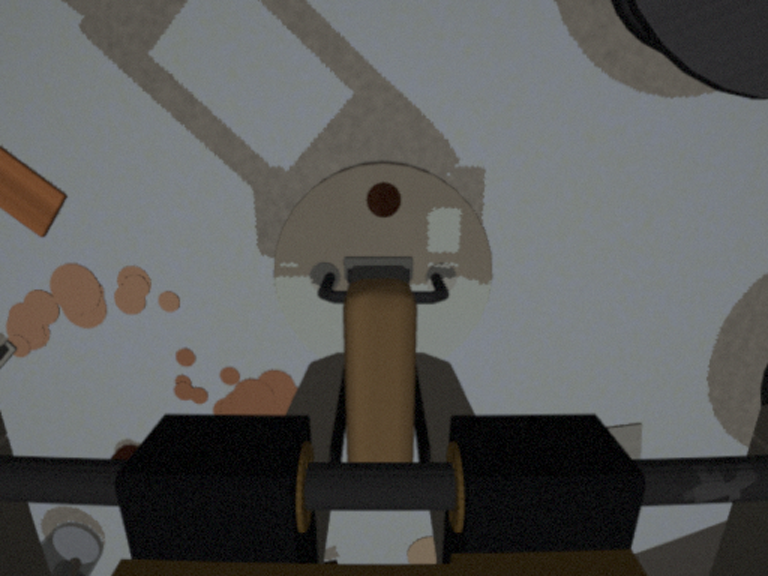

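View pics/s4.png

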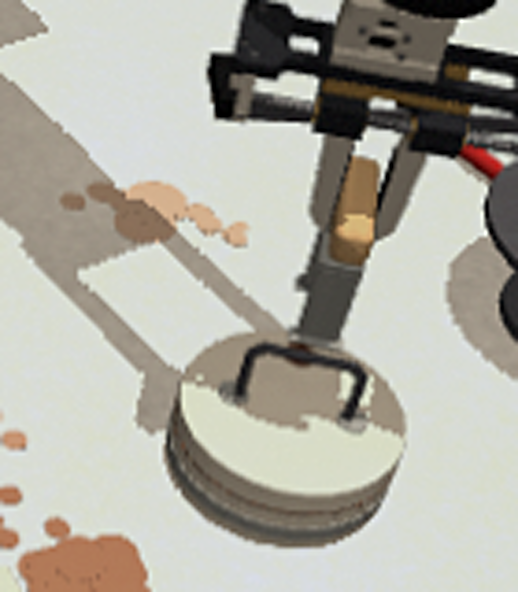

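```bash
python3 - <<'E'
from h import *
import pickle
from scipy.spatial.transform import Rotation as R
p,o=pickle.load(open("w4.pkl","rb"))
M=R.from_rotvec(o["orientation"]).as_matrix()
im=cv2.cvtColor(p["pixels"],cv2.COLOR_RGB2BGR)[165:215,205:305]
cv2.imwrite("pics/w4c.png",cv2.resize(cv2.convertScaleAbs(im,alpha=2),None,fx=7,fy=7,interpolation=cv2.INTER_CUBIC))
for uv in [(215,197),(297,198),(225,197.5),(280,198),(225,198.5),(280,199)]:
    X=atz(p,uv,110); print(uv,X,M.T@(X-o["eef_pos"]))
E
```

```text
(215, 197) [527.79956571 262.542802   110.        ] [135.01466895 -34.34052972   2.5549958 ]
(297, 198) [558.5475402  332.54013167 110.        ] [134.8883972   42.10644482   3.50801034]
(225, 197.5) [531.88662132 270.93125768 110.        ] [134.99818938 -25.02198696   3.03945584]
(280, 198) [552.35047125 317.92949069 110.        ] [134.91401388  26.23591183   3.51251544]
(225, 198.5) [532.77338357 270.52706721 110.        ] [134.99535374 -25.04755881   4.01365052]
(280, 199) [553.25718384 317.57086125 110.        ] [134.91109626  26.26007429   4.48727206]
```

View pics/w4c.png

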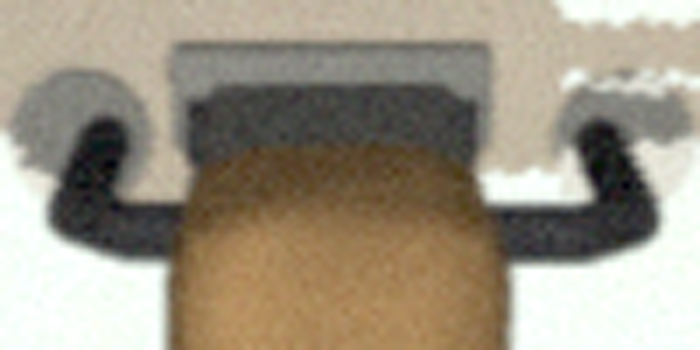

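View pics/t4.png

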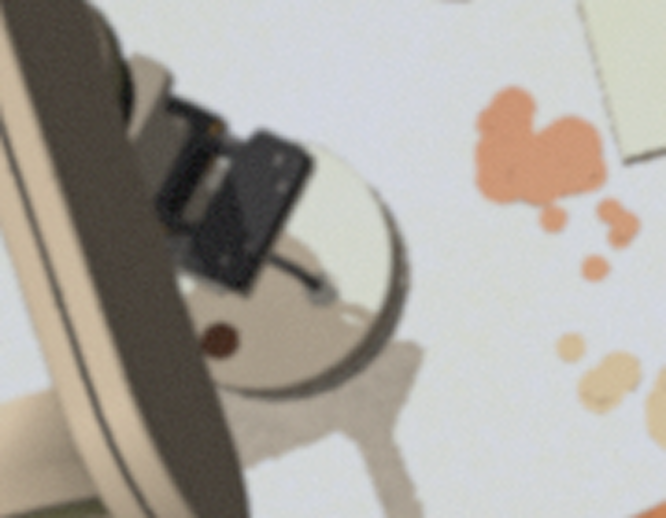

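{"api": "apply_moves", "payload": {"travel": [[0.003, 0.002, 0], [0.003, 0.002, -0.01], [0.003, 0.002, -0.02], [0.003, 0.002, -0.03], [0.003, 0.002, -0.034], [0.003, 0.002, -0.038], [0.003, 0.002, -0.042], [0.003, 0.002, -0.046], [0.003, 0.002, -0.05], [0.003, 0.002, -0.055], [0.003, 0.002, -0.055], [0.003, 0.002, -0.055]], "angular": [[0, 0, 0], [0, 0, 0], [0, 0, 0], [0, 0, 0], [0, 0, 0], [0, 0, 0], [0, 0, 0], [0, 0, 0], [0, 0, 0], [0, 0, 0], [0, 0, 0], [0, 0, 0]]}}

```text
time_s: 8.33
eef_pos: [542.5, 297.8, 190.9]
orientation: [0.316, 1.55, -0.315]
wrist_force: [-2.4, 1.3, 0.2]
width: 23.8
```

```bash
cat > look.py <<'E'
import sys
from h import *
n=sys.argv[1]
o=manip.observe(); print(o["time_s"],o["eef_pos"],o["orientation"],o["width"],o["wrist_force"],o["torque"])
p=manip.snapshot("scene"); im=cv2.cvtColor(p["pixels"],cv2.COLOR_RGB2BGR)[150:260,330:430]
a=cv2.resize(cv2.convertScaleAbs(im,alpha=1.7),None,fx=4,fy=4,interpolation=cv2.INTER_CUBIC)
p=manip.snapshot("wrist"); im=cv2.cvtColor(p["pixels"],cv2.COLOR_RGB2BGR)[140:250,205:305]
b=cv2.resize(cv2.convertScaleAbs(im,alpha=1.7),None,fx=4,fy=4,interpolation=cv2.INTER_CUBIC)
cv2.imwrite("pics/%s.png"%n,np.hstack([a,b]))
E
python3 look.py d1
```

```text
8.3333 [542.47387196 297.76237762 190.94223091] [ 0.31605755  1.55019454 -0.31453331] 23.7929524388618 [-2.3694766   1.28402545  0.1669203 ] [ 0.41911801  0.61908152 -0.00078032]
```

View pics/d1.png

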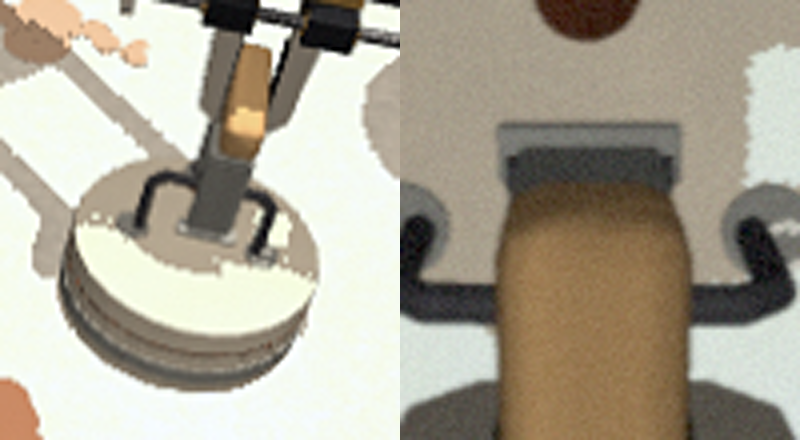

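{"api": "apply_moves", "payload": {"travel": [[0, 0, -0.004], [0, 0, -0.008], [0, 0, -0.012], [0, 0, -0.016], [0, 0, -0.02], [0, 0, -0.023], [0, 0, -0.026], [0, 0, -0.028], [0, 0, -0.028], [0, 0, -0.028]], "angular": [[0, 0, 0], [0, 0, 0], [0, 0, 0], [0, 0, 0], [0, 0, 0], [0, 0, 0], [0, 0, 0], [0, 0, 0], [0, 0, 0], [0, 0, 0]]}}

```text
time_s: 9.27
eef_pos: [542.6, 297.5, 162.8]
orientation: [0.316, 1.55, -0.315]
wrist_force: [-0.6, -0.4, -2.9]
width: 23.8
```

```bash
python3 look.py d2
```

```text
9.2667 [542.60986527 297.46843182 162.79990355] [ 0.31571677  1.55001859 -0.31501999] 23.80824536761483 [-0.58861871 -0.36558287 -2.93942369] [ 0.00792034 -0.00042265 -0.03076753]
```

View pics/d2.png

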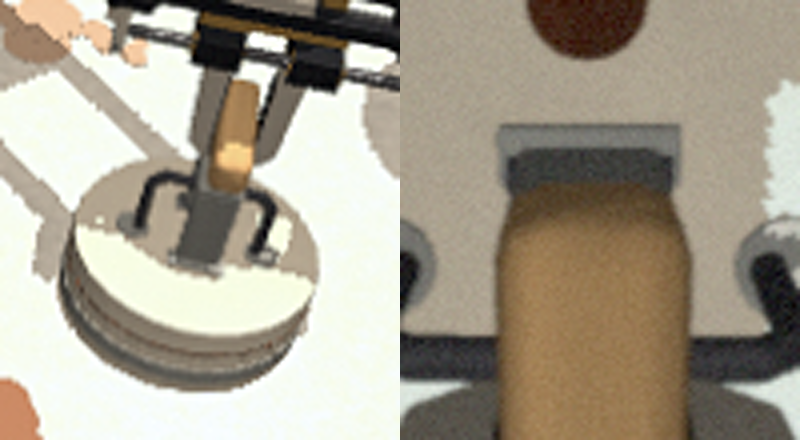

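{"api": "apply_moves", "payload": {"travel": [[0, 0, -0.001], [0, 0, -0.002], [0, 0, -0.003], [0, 0, -0.004], [0, 0, -0.004], [0, 0, -0.004]], "angular": [[0, 0, 0], [0, 0, 0], [0, 0, 0], [0, 0, 0], [0, 0, 0], [0, 0, 0]]}}

```text
time_s: 9.87
eef_pos: [542.7, 297.6, 159.2]
orientation: [0.316, 1.55, -0.315]
wrist_force: [-0.9, -0.4, -3.6]
width: 23.6
```

{"api": "apply_moves", "payload": {"travel": [[0, 0, -0.0005], [0, 0, -0.001], [0, 0, -0.0015], [0, 0, -0.0015], [0, 0, -0.0015]], "angular": [[0, 0, 0], [0, 0, 0], [0, 0, 0], [0, 0, 0], [0, 0, 0]]}}

```text
time_s: 10.28
eef_pos: [542.8, 297.7, 158.1]
orientation: [0.316, 1.549, -0.314]
wrist_force: [-1.5, -0.8, 0.3]
width: 23.5
```

{"api": "apply_moves", "payload": {"travel": [[0, 0, -0.0005], [0, 0, -0.001], [0, 0, -0.001], [0, 0, -0.001]], "angular": [[0, 0, 0], [0, 0, 0], [0, 0, 0], [0, 0, 0]]}}

```text
time_s: 10.62
eef_pos: [542.8, 297.7, 158.0]
orientation: [0.316, 1.549, -0.314]
wrist_force: [-4.7, -1.8, 6.1]
width: 23.9
```

```bash
python3 look.py d3
```

```text
10.6167 [542.81334762 297.73648877 158.02432546] [ 0.31622834  1.54915723 -0.31423709] 23.86432065479598 [-4.73745686 -1.81773241  6.07490989] [-0.4382206   0.85290662 -0.02066575]
```

View pics/d3.png

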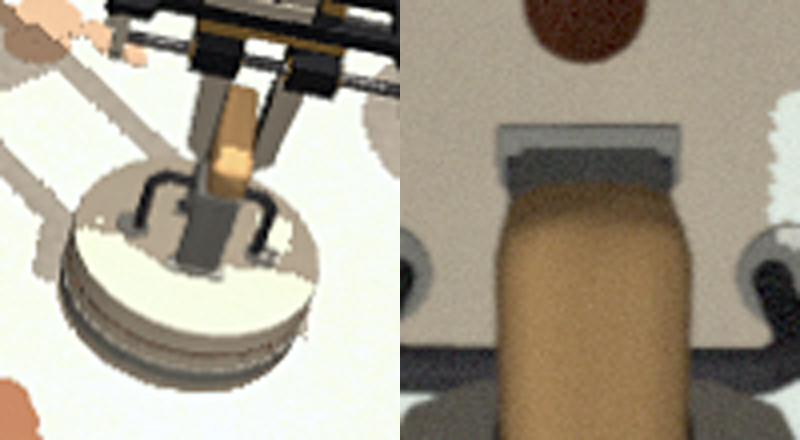

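{"api": "apply_moves", "payload": {"travel": [[0, 0, 0], [0, 0, 0], [0, 0, 0]], "angular": [[0, 0, 0], [0, 0, 0], [0, 0, 0]], "squeeze": 5}}

```text
time_s: 10.97
eef_pos: [543.0, 297.8, 158.0]
orientation: [0.316, 1.549, -0.314]
wrist_force: [0.3, 1.0, 0.1]
width: 23.6
```

{"api": "apply_moves", "payload": {"travel": [[0, 0, 0], [0, 0, 0], [0, 0, 0], [0, 0, 0], [0, 0, 0], [0, 0, 0], [0, 0, 0], [0, 0, 0], [0, 0, 0], [0, 0, 0]], "angular": [[0, 0, 0], [0, 0, 0], [0, 0, 0], [0, 0, 0], [0, 0, 0], [0, 0, 0], [0, 0, 0], [0, 0, 0], [0, 0, 0], [0, 0, 0]], "gripper": 0.6}}

```text
time_s: 11.8
eef_pos: [543.0, 297.8, 158.0]
orientation: [0.316, 1.549, -0.314]
wrist_force: [0.1, -0.2, -0.8]
width: 73.9
```

{"api": "apply_moves", "payload": {"travel": [[0, 0, 0.005], [0, 0, 0.02], [0, 0, 0.045], [0, 0, 0.075], [0, 0, 0.105], [0, 0, 0.135], [-0.02, 0, 0.16], [-0.05, 0, 0.16], [-0.08, 0, 0.16], [-0.08, 0, 0.16], [-0.08, 0, 0.16]], "angular": [[0, 0, 0], [0, 0, 0], [0, 0, 0], [0, 0, 0], [0, 0, 0], [0, 0, 0], [0, 0, 0], [0, 0, 0], [0, 0, 0], [0, 0, 0], [0, 0, 0]]}}

```text
time_s: 12.72
eef_pos: [462.0, 298.1, 318.9]
orientation: [0.316, 1.548, -0.312]
wrist_force: [0.1, 0.1, -0.3]
width: 74.7
```

```bash
python3 look.py d4; python3 - <<'E'
from h import *
p=manip.snapshot("wrist"); save(p,"w5.png"); import pickle; pickle.dump(p,open("w5.pkl","wb"))
print([(b["conf"],b["uv"]) for b in manip.boxes_of(p,"snap_hook")])
E
```

```text
12.7167 [462.01767338 298.06409025 318.90212924] [ 0.31602789  1.54789542 -0.31230386] 74.66507550485095 [ 0.09734512  0.0952678  -0.32323054] [ 0.00774311 -0.01931107 -0.01378431]
[(0.76, [278.9, 240.2])]
```

View pics/d4.png

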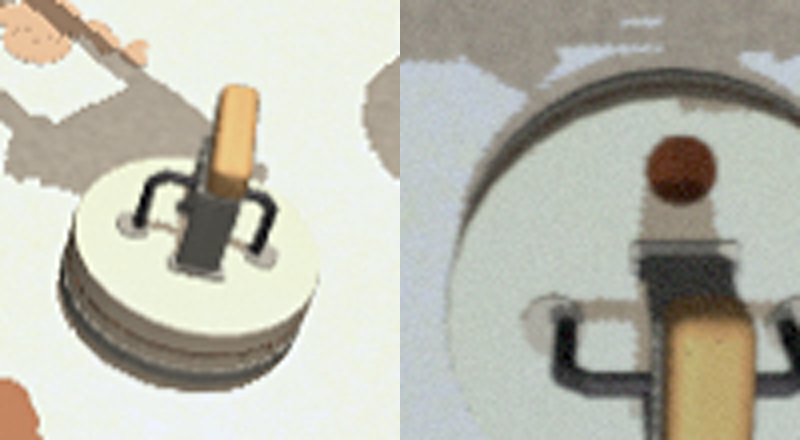

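View pics/w5.png

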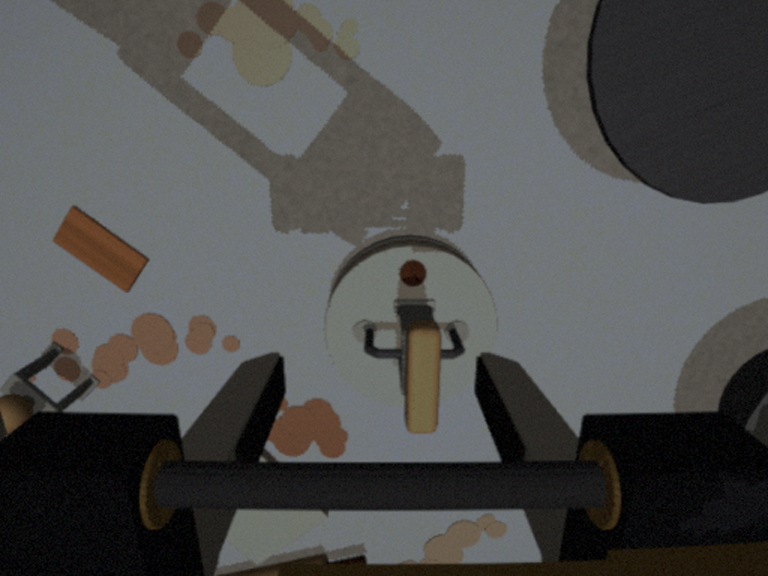

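The hook stands on the bar with both feet down, and the fingers are clear. To check the gate itself, I'll tilt the wrist camera and look into the throat from the side.

{"api": "apply_moves", "payload": {"travel": [[0, -0.02, 0], [0, -0.04, 0], [0, -0.06, 0], [0, -0.08, 0], [0, -0.1, -0.01], [0.003, -0.113, -0.02], [0.003, -0.113, -0.035], [0.003, -0.113, -0.05], [0.003, -0.113, -0.068], [0.003, -0.113, -0.068], [0.003, -0.113, -0.068], [0.003, -0.113, -0.068]], "angular": [[0.08, -0.034, 0], [0.16, -0.068, 0], [0.24, -0.102, 0], [0.32, -0.136, 0], [0.4, -0.17, 0], [0.48, -0.204, 0], [0.56, -0.238, 0], [0.64, -0.272, 0], [0.644, -0.273, 0], [0.644, -0.273, 0], [0.644, -0.273, 0], [0.644, -0.273, 0]]}}

```text
time_s: 13.92
eef_pos: [467.6, 184.6, 251.6]
orientation: [0.825, 1.343, 0.235]
wrist_force: [-0.7, 0.2, 0.0]
width: 74.3
```

```bash
python3 - <<'E'
from h import *
import pickle
o=manip.observe(); print(o["time_s"],o["eef_pos"],o["qpos"],o["wrist_force"])
p=manip.snapshot("wrist"); save(p,"w6.png"); pickle.dump(p,open("w6.pkl","wb"))
c=proj(p,(543,298,90)); print(c)
for q in ["gate","snap_hook"]: print(q,[(b["conf"],b["uv"]) for b in manip.boxes_of(p,q)])
x,y=int(np.clip(c[0],60,450)),int(np.clip(c[1],60,320))
im=cv2.cvtColor(p["pixels"],cv2.COLOR_RGB2BGR)[y-60:y+60,x-60:x+60]
cv2.imwrite("pics/w6c.png",cv2.resize(cv2.convertScaleAbs(im,alpha=2),None,fx=5,fy=5,interpolation=cv2.INTER_CUBIC))
E
```

```text
13.9167 [467.63805934 184.62654787 251.59060079] [-0.20509065 -0.4699738   2.15424479  0.70361329  1.35818926 -1.4937073 ] [-0.66911044  0.20902978  0.01373591]
[250.54298706 197.1115045 ]
gate [(0.53, [236.6, 192.2])]
snap_hook [(0.85, [274.8, 201.0])]
```

View pics/w6c.png

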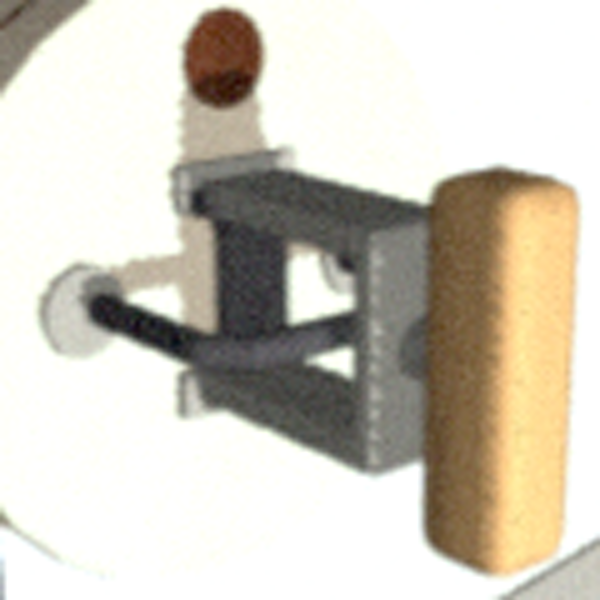

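View pics/w6.png

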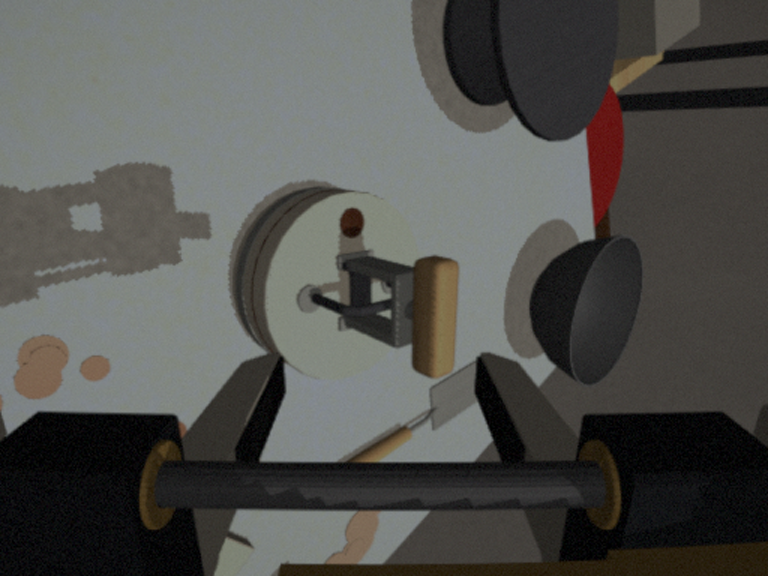

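The side view shows the gate as a level flap at about (241,192) px, spanning leg to leg underneath the bar. The hook is upright with both feet flat on the mould, and nothing is touching it. I'm handing in.

```bash
python3 - <<'E'
from workcell import manip
print(manip.close_job())
E
```

```text
the job is handed in; nothing more can be done
None
```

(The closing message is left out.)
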